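# Click the long sleeve onto the holding post

### The arm

A 6-joint arm with a two-finger parallel gripper is mounted at the origin on a cart in front of the work surface, level with it; the furniture and walls round the work are solid. World frame = base frame: x ahead of the robot, y to its left, z up, the work surface at z = 0. Lengths are in m, angles in rad, forces in N, time in s.
With the tool pointing down it reaches from about 0.275 to 0.825 m from the base axis. Payload 4.9 kg.
Tool frame: the origin (TCP) lies on the centre line of the jaws, within the pads' length; the fingertips stand 11 mm ahead of it and the grasp point (between the pads) lies 8 mm behind it (robot.nose_length is the distance from the TCP to the fingertips, in m); z points along the fingers, y is the direction in which the jaws open and shut (so a half turn about z gives the same grasp; the last joint's range is limited). The gripper opens to 85 mm and grips with 20 to 120 N. Pads are 22 mm wide; open, the fingers measure 114 mm over their backs; the gripper's body (76 mm by 85 mm) begins 54 mm behind the grasp point. The pads swing forward as they close: fully open they stand 13 mm farther back than shut.
Start: joints at [1.204, 0.326, -0.193, 1.052, 0, 1.437], TCP at [0.127, 0.535, 0.242] pointing down, gripper open.
Joint ranges: [-2.65, 2.65], [-0.97, 1.79], [-1.3, 1.35], [-1.93, 2.1], [-1.47, 1.37], [-3.14, 3.14]. Speed limits (rad/s): [2.57, 2.57, 3.14, 3.14, 3.14, 3.14].

### API

Orientations are given as a unit quaternion [w, x, y, z].
In Python, from station import readout, vision, robot gives the robot as it stands.
- The arm moves only by the tool step_arm, never from a script. Its argument "deltas" is a list of rows, each a list of 7 numbers: the shift along the tool's x, y, z in cm, then the turn, a rotation vector about the tool's x, y, z in degrees, then the opening, from -1 (shut) to 1 (fully open), so that 0 is half open. A call has 1 to 5 rows; each row shifts and turns the commanded pose from where the row before left it, along the tool's axes as they then stand; what a row does not reach is not made up. A row lasts 1/8 s, in which the tool goes at most 62.5 mm and 10.7 degrees, less where a joint would pass 70% of its speed; a pose out of reach is approached as far as the arm can. A call is refused whole if a number of a shift passes 6.25 or a number of a turn 10.7, either way. A call with a gripper value outside its range is refused whole. The fingers move at their own pace and stop on an object; "force" is the grip in N (left out, the last holds). Time passes only in rows, so rows that do not move let the fingers close. It gives the time, the measured TCP pose, the force and the opening at its end, in the units of the state.
- readout.get_obs(): the state, without advancing time (a new reading comes with each control period).
- vision.snapshot(name): name is "scene" or "top" or "wrist"; returns (picture, depth): 420x560x3 uint8, red, green, blue; 420x560 float32, m along the optical axis (not along the pixel's ray), 0 where there is no reading.
- vision.get_calibration(name): a dict with "camera_matrix" (3x3 intrinsics, pixels), "cam_to_world" (4x4, takes a point from camera to world coordinates). Camera axes: x right, y up, looking along -z (the intrinsics and any distortion apply to the point x, -y, -z); pixel columns grow to the right and rows downward; lengths in m; the calibration is good to about 2 mm. A picture is of the moment at which its call begins: read the wrist's pose just before it. get_calibration takes no time and is no camera call; for the wrist camera it gives the pose at the moment of the call.
- robot.finish_job(): hands the job in, once; it reports no verdict.
The state is a dict: "time_s": time; "joint_positions": joint angles; "joint_velocities": joint speeds; "tau": joint torques, N m; "tcp_pos": TCP position; "tool_rot": TCP orientation; "ft_force": force on the tool from outside, world axes, zero at the start; "wrist_torque": the same for the moment, N m; "grip_width": opening from 0.0 (shut) to 1.0 (fully open).
Only numpy, scipy, OpenCV 4.12 (cv2) and the standard library are available. Lean on these libraries where they do the work, as an engineer would, in place of code of your own. Each camera call takes 0.05 s, during which the arm holds its last target.

### The job

Load the holding fixture for the fitter: take the long steel sleeve with the wide bore, slide it down over the upright post and push it past the two sprung balls until it clicks and sits fully home on the flange, then let go. The other two sleeves, the short one and the one with the narrow bore, do not belong on this post: leave them standing where they are.

Things in the scene. Friction and masses are not known exactly. Their poses are not given: they have to be found in the camera images.
- long_sleeve: the sleeve to fit: plain steel tube standing upright, 44 mm outside, 26 mm bore right through, 40 mm tall, 55 to 115 g, ends alike; origin at the centre of its underside, z up along the bore. On the post it first stops on the balls (underside about 74 mm up); a push of 5 to 10 N, not its weight, takes it past, then it slides freely; once home (underside at 26 mm) the balls snap out above it.
- short_sleeve: bystander: steel tube of the same diameter and bore (44 and 26 mm) but only 18 mm tall, standing on the worktop; origin at the centre of its underside
- narrow_sleeve: bystander: steel tube 44 mm in diameter and 40 mm tall like the long sleeve, but its bore is only 14 mm, so that its wall looks thick from above; origin at the centre of its underside
- fixture: fixed grey plate, 120 x 100 x 16 mm, with a steel flange (top face 26 mm over the worktop, 42 mm across) and an upright post on its centre: 24 mm diameter up to 76 mm, then tapering to a 7 mm nose ending at 87 mm. Two sprung balls, 10 mm, stand 3 mm out of the post on the fixture's +y and -y sides, centres at 70.5 mm. Origin: on the post's axis, at worktop height; z up.
Mind the look-alikes: they are no part of the job. Leave any blue look-alike of the fixture alone. Leave any orange look-alike of the long_sleeve alone.

How it is judged:
At the end, for the whole second after the job is handed in: The long sleeve is on the post, its axis within 4 mm of the post's axis and upright within 0.1 rad, its underside no more than 3 mm above the flange (so below the sprung balls), released and at rest (horizontal distance between long_sleeve and fixture below 0.004 m and z of long_sleeve in the frame of fixture below 0.029 m and angle between long_sleeve's own z axis and vertical below 0.1 rad and linear speed of long_sleeve below 0.02 m/s); the robot touches nothing.
It fails at once if the short sleeve is moved by more than 30 mm (distance of short_sleeve from where it was at the start of the episode above 0.03 m).
It fails at once if the narrow-bored sleeve is moved by more than 30 mm (distance of narrow_sleeve from where it was at the start of the episode above 0.03 m).
It also fails if it takes over 42 s, if anything falls off the work surface, if the arm or the gripper's body presses on something with over 40 N, if the wrist force passes 120 N, or if a joint passes its speed limit or range.

## Working session

There is one attempt and no reset: what is moved stays moved. The work goes in short steps, Python scripts to look and compute and a tool call to move; the robot and the scene stay as the last step left them, time stands still between calls to the robot, and variables do not carry over. Pictures are saved under pics/ and viewed, and the job is handed in when it is done.

Besides the shell and the picture viewer there is one more tool, called after "Call:" as name([rows], argument=value, ...), one row to a line, values as JSON. step_arm: Moves the arm, as the interface text tells. Its arguments: {"type":"object","properties":{"deltas":{"type":"array","items":{"type":"array","items":{"type":"number"}}},"force":{"type":"number"}},"required":["deltas"]}

```bash
ls; mkdir -p pics; python3 - <<'E'
from station import readout, vision, robot
import cv2, numpy as np
for n in ["scene","top"]:
    p,d=vision.snapshot(n); cv2.imwrite(f"pics/{n}0.png",p[:,:,::-1]); np.save(f"pics/{n}0.npy",d)
    c=vision.get_calibration(n); print(n,{k:np.round(v,4).tolist() if not isinstance(v,str) else v for k,v in c.items()})
o=readout.get_obs(); print(o)
E
```

```text
pics
scene {'camera_matrix': [[448.8607, 0.0, 274.0589], [0.0, 448.8607, 205.8335], [0.0, 0.0, 1.0]], 'cam_to_world': [[0.6209, 0.5687, -0.5395, -0.0084], [-0.7839, 0.449, -0.4288, -0.3634], [-0.0016, 0.6891, 0.7246, 0.7405], [0.0, 0.0, 0.0, 1.0]]}
top {'camera_matrix': [[430.4327, 0.0, 273.6869], [0.0, 430.4327, 203.7275], [0.0, 0.0, 1.0]], 'cam_to_world': [[0.0219, 0.9816, -0.1895, 0.2954], [-0.9996, 0.025, 0.0143, 0.0704], [0.0187, 0.1891, 0.9818, 1.0439], [0.0, 0.0, 0.0, 1.0]]}
{'time_s': 0.1, 'joint_positions': array([ 1.20381440e+00,  3.26896144e-01, -1.93468806e-01,  1.05198993e+00,
        2.56215054e-06,  1.43659005e+00]), 'joint_velocities': array([-0.00024612, -0.00324141,  0.00271585, -0.0003467 , -0.00020132,
       -0.00042038]), 'tau': array([ 5.81372569e-04, -4.44239008e+01,  2.63037980e+01,  7.86913588e-03,
       -1.07716596e-04, -1.25741661e-05]), 'tcp_pos': array([0.12668652, 0.53470402, 0.24157147]), 'tool_rot': array([-1.94485783e-04,  1.16125202e-01,  9.93234278e-01, -7.54618666e-04]), 'ft_force': array([-0.05772438, -0.98355896,  0.26761448]), 'wrist_torque': array([ 0.02308335, -0.00073723, -0.03861739]), 'grip_width': 0.9997838200023}
```

View pics/scene0.png

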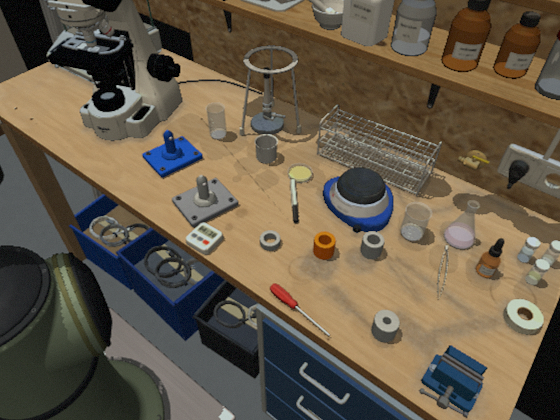

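View pics/top0.png

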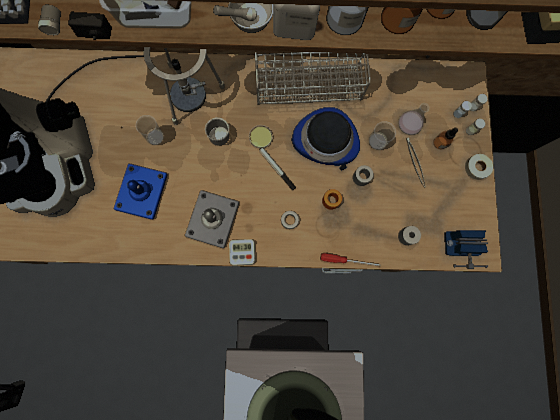

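The scene shows the grey fixture at (205,195), the short ring at (270,240), an orange sleeve at (325,245), a tall grey sleeve with a wide bore at (372,245) and one with a small bore at (385,326). In the top view they are at about (212,217), (290,220), (333,199), (363,175) and (410,236).

```bash
cat > h.py <<'E'
import numpy as np, cv2
from station import vision
def ray(c,u,v):
    K=c["camera_matrix"];T=c["cam_to_world"]
    d=np.array([(u-K[0,2])/K[0,0],-(v-K[1,2])/K[1,1],-1.0]); return T[:3,3],T[:3,:3]@d
def plane(c,u,v,z):
    o,d=ray(c,u,v); return o+d*(z-o[2])/d[2]
def cloud(c,D):
    K=np.array(c["camera_matrix"]);T=np.array(c["cam_to_world"])
    v,u=np.mgrid[:D.shape[0],:D.shape[1]]
    P=np.stack([(u-K[0,2])/K[0,0]*D,-(v-K[1,2])/K[1,1]*D,-D],-1)
    return P@T[:3,:3].T+T[:3,3]
def proj(c,p):
    K=np.array(c["camera_matrix"]);T=np.array(c["cam_to_world"])
    q=T[:3,:3].T@(np.array(p)-T[:3,3]); return K[0,0]*q[0]/-q[2]+K[0,2], K[1,1]*q[1]/q[2]+K[1,2]
E
python3 - <<'E'
from h import *
for n,pts in [("top",dict(long=(363,175),short=(290,220),narrow=(410,236),fix=(212,217),orange=(333,199))),("scene",dict(long=(372,240),short=(270,240),narrow=(385,322),fix=(204,188),orange=(325,243)))]:
    D=np.load(f"pics/{n}0.npy");c=vision.get_calibration(n);P=cloud(c,D);I=cv2.imread(f"pics/{n}0.png")
    for k,(u,v) in pts.items():
        print(n,k,np.round(P[v,u],3))
        W=P[v-25:v+26,u-25:u+26].reshape(-1,3)
        if k=="fix":
            for lo,hi in [(0.010,0.020),(0.022,0.03),(.03,.095)]:
                s=W[(W[:,2]>lo)&(W[:,2]<hi)]; print("  ",lo,len(s),np.round(s.mean(0),4),np.round(s.min(0),3),np.round(s.max(0),3))
        else:
            s=W[(W[:,2]>0.012)&(W[:,2]<0.06)]
            zt=np.percentile(s[:,2],90); t=s[s[:,2]>zt-.006]
            print("  top z",zt.round(4),len(t),np.round((t.max(0)+t.min(0))/2,4),np.round(t.max(0)-t.min(0),4))
    cc=[cv2.resize(I[v-30:v+30,u-30:u+30],(240,240),interpolation=cv2.INTER_CUBIC) for (u,v) in pts.values()]
    cv2.imwrite(f"pics/crop_{n}.png",np.vstack([np.hstack(cc[:3]),np.hstack(cc[3:]+[cc[0]*0])]))
    print(proj(c,[.127,.535,.25]))
E
```

```text
top long [ 0.576 -0.167  0.002]
  top z 0.0423 259 [ 0.5652 -0.1379  0.0481] [0.1261 0.086  0.0236]
top short [0.457 0.014 0.   ]
  top z 0.0205 161 [0.4561 0.0165 0.0188] [0.0421 0.0413 0.0081]
top narrow [ 0.424 -0.277  0.01 ]
  top z 0.042 238 [ 0.4237 -0.2694  0.0409] [0.0411 0.0442 0.0098]
top fix [0.448 0.196 0.074]
   0.01 1583 [0.4544 0.2036 0.0158] [0.397 0.141 0.01 ] [0.52  0.263 0.02 ]
   0.022 188 [0.4511 0.2011 0.0255] [0.397 0.158 0.022] [0.484 0.227 0.03 ]
   0.03 127 [0.4523 0.2028 0.0732] [0.443 0.192 0.03 ] [0.467 0.217 0.088]
top orange [ 0.513 -0.092 -0.001]
  top z 0.0418 187 [ 0.5274 -0.1054  0.0405] [0.0812 0.0832 0.0094]
(np.float64(-6.89628087006264), np.float64(380.2405673094773))
scene long [ 0.578 -0.156  0.019]
  top z 0.0387 298 [ 0.5922 -0.1372  0.0372] [0.0956 0.094  0.0089]
scene short [ 0.46   0.02  -0.001]
  top z 0.0182 206 [0.4822 0.0149 0.016 ] [0.0995 0.0428 0.0074]
scene narrow [ 0.428 -0.268  0.018]
  top z 0.0402 428 [ 0.4202 -0.2721  0.0383] [0.0438 0.0436 0.0081]
scene fix [0.446 0.193 0.059]
   0.01 1063 [0.4525 0.203  0.0148] [0.392 0.147 0.01 ] [0.523 0.339 0.02 ]
   0.022 158 [0.4476 0.1976 0.0246] [0.429 0.178 0.022] [0.475 0.224 0.03 ]
   0.03 230 [0.4478 0.1976 0.0605] [0.439 0.189 0.03 ] [0.464 0.213 0.088]
scene orange [ 0.516 -0.081  0.012]
  top z 0.0398 223 [ 0.5045 -0.0867  0.038 ] [0.0436 0.0417 0.0082]
(np.float64(-67.57647296264292), np.float64(127.28426388819511))
```

View pics/crop_top.png

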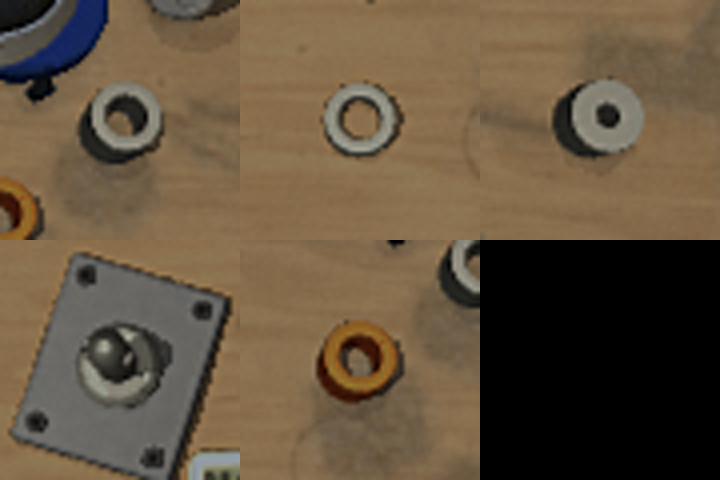

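View pics/crop_scene.png

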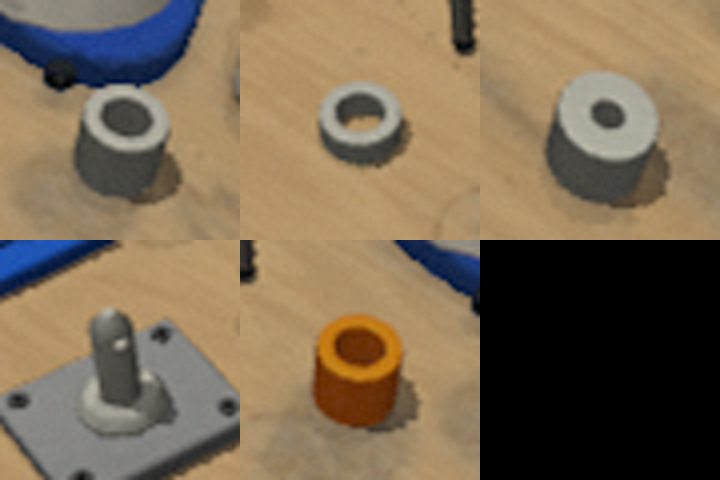

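The crops confirm it: long sleeve = tall with a wide bore at top (363,175), short ring at (290,220), thick-walled narrow one at (410,236). I'll refine with rim ellipses next.

```bash
python3 - <<'E'
from h import *
for n,pts in [("top",dict(long=(363,175),short=(290,220),narrow=(410,236),orange=(333,199))),("scene",dict(long=(372,240),short=(270,240),narrow=(385,322),orange=(325,243)))]:
    c=vision.get_calibration(n);I=cv2.imread(f"pics/{n}0.png")
    for k,(u,v) in pts.items():
        W=cv2.resize(I[v-25:v+25,u-25:u+25],(400,400),interpolation=cv2.INTER_CUBIC).astype(int)
        if k=="orange": m=(W[...,2]>170)&(W[...,0]<80)
        else: m=(W.min(-1)>120)&(W.max(-1)-W.min(-1)<40)
        cs,h=cv2.findContours(m.astype(np.uint8),cv2.RETR_CCOMP,cv2.CHAIN_APPROX_NONE)
        i=max([i for i in range(len(cs)) if h[0][i][3]<0],key=lambda i:cv2.contourArea(cs[i])-1e-3*0)
        kids=[j for j in range(len(cs)) if h[0][j][3]==i and cv2.contourArea(cs[j])>200]
        z=.018 if k=="short" else .04
        for j in [i]+kids:
            P=np.array([plane(c,(q[0]+.5)/8-.5+u-25,(q[1]+.5)/8-.5+v-25,z)[:2] for q in cs[j][:,0]],np.float32)
            (x,y),r=cv2.minEnclosingCircle(P); A=np.c_[2*P,np.ones(len(P))]; s=np.linalg.lstsq(A,(P**2).sum(1),rcond=None)[0]
            print(n,k,"fit",s[:2].round(4),"D",(2*np.sqrt(s[2]+s[0]**2+s[1]**2)).round(4))
    # plate
    g=I.astype(int); D=np.load(f"pics/{n}0.npy");P=cloud(c,D)
    m=((P[...,2]>.007)&(P[...,2]<.1)&(abs(P[...,0]-.455)<.09)&(abs(P[...,1]-.2)<.085)&(g.max(-1)-g.min(-1)<25)&(g.max(-1)>60)).astype(np.uint8)
    cs,_=cv2.findContours(m,cv2.RETR_EXTERNAL,cv2.CHAIN_APPROX_NONE);q=max(cs,key=cv2.contourArea)
    X=np.array([plane(c,a,b,.016)[:2] for a,b in q[:,0]],np.float32); print(n,"plate rect",cv2.minAreaRect(X))
    o=P[(P[...,2]>.03)&(P[...,2]<.095)&(abs(P[...,0]-.455)<.04)&(abs(P[...,1]-.2)<.04)]
    t=o[o[:,2]>.08]; print(n,"nose",len(t),t.mean(0).round(4), o[:,2].max())
E
```

```text
top long fit [ 0.5686 -0.1609] D 0.0351
top short fit [0.4563 0.0167] D 0.0393
top short fit [0.4564 0.0167] D 0.03
top narrow fit [ 0.4235 -0.2701] D 0.036Traceback (most recent call last):
  File "<stdin>", line 9, in <module>
ValueError: max() iterable argument is empty
```

```bash
python3 - <<'E'
from h import *
for n,pts in [("top",dict(long=(363,175),short=(290,220),narrow=(410,236),orange=(333,199))),("scene",dict(long=(372,240),short=(270,240),narrow=(385,322),orange=(325,243)))]:
    c=vision.get_calibration(n);I=cv2.imread(f"pics/{n}0.png")
    D=np.load(f"pics/{n}0.npy");P=cloud(c,D)
    for k,(u,v) in pts.items():
        W=cv2.resize(I[v-25:v+25,u-25:u+25],(400,400),interpolation=cv2.INTER_CUBIC).astype(int)
        if k=="orange": m=(W[...,2]>150)&(W[...,0]<100)&(W[...,2]-W[...,0]>110)
        else: m=(W.min(-1)>100)&(W.max(-1)-W.min(-1)<42)
        cs,h=cv2.findContours(m.astype(np.uint8),cv2.RETR_EXTERNAL,cv2.CHAIN_APPROX_NONE)
        cs=[q for q in cs if np.linalg.norm(q[:,0].mean(0)-200)<80]
        if not cs: print(n,k,"none");continue
        q0=max(cs,key=cv2.contourArea);z=.018 if k=="short" else .04
        X=np.array([plane(c,(q[0]+.5)/8-.5+u-25,(q[1]+.5)/8-.5+v-25,z)[:2] for q in q0[:,0]])
        s=np.linalg.lstsq(np.c_[2*X,np.ones(len(X))],(X**2).sum(1),rcond=None)[0]
        print(n,k,"fit",s[:2].round(4),"D",(2*np.sqrt(s[2]+s[0]**2+s[1]**2)).round(4))
    g=I.astype(int)
    m=((P[...,2]>.007)&(P[...,2]<.1)&(abs(P[...,0]-.455)<.09)&(abs(P[...,1]-.2)<.085)&(g.max(-1)-g.min(-1)<25)&(g.max(-1)>60)).astype(np.uint8)
    cs,_=cv2.findContours(m,cv2.RETR_EXTERNAL,cv2.CHAIN_APPROX_NONE);q=max(cs,key=cv2.contourArea)
    X=np.array([plane(c,a,b,.016)[:2] for a,b in q[:,0]],np.float32); print(n,"plate rect",cv2.minAreaRect(X))
    o=P[(P[...,2]>.03)&(P[...,2]<.095)&(abs(P[...,0]-.455)<.04)&(abs(P[...,1]-.2)<.04)]
    t=o[o[:,2]>.08]; print(n,"nose",len(t),t.mean(0).round(4), o[:,2].max())
    # height map
    print(n,"heights mm; rows x .66->.50, cols y -.04->-.26")
    for x in np.arange(.67,.49,-.01):
        r=[]
        for y in np.arange(-.04,-.27,-.01):
            w=(abs(P[...,0]-x)<.005)&(abs(P[...,1]-y)<.005); r.append("%4.0f"%(P[...,2][w].max()*1e3) if w.any() else "   .")
        print("%.2f"%x,"".join(r))
E
```

```text
top long fit [ 0.5694 -0.1611] D 0.0411
top short fit [0.4567 0.0167] D 0.041
top narrow fit [ 0.4238 -0.2709] D 0.0413
top orange fit [ 0.4945 -0.0978] D 0.0041
top plate rect ((0.45489591360092163, 0.20448772609233856), (0.09745865315198898, 0.118608258664608), 74.25174713134766)
top nose 49 [0.4544 0.2051 0.0836] 0.08849113107467088
top heights mm; rows x .66->.50, cols y -.04->-.26
0.67   84  79  78  75  77  81  80  84  82  52  37  30   5   3  71   .   .   4   4  73   4   4   2
0.66   83  80  78  75  79  80  80  85  81  55  36  32   3   4  74   .   .   .   .  72   6   4   3
0.65   82  79  79  79  79  79  80  87  81  54  38  34   5   4  71  70  53   .  72  70   2   6   3
0.64   87  84  79  81  80  79  85  82  74  52  36  33   1   5   4  72  71  71  50   4   3   2   1
0.63   84  86  83  83  84  85  84  81  57  41  34  31   1   3   4   3   4   4   4   5   3   2   2
0.62   78  82  83  83  85  82  77  65  47  35  35  29   6   3   2   4   3   4   4   3   4   4   6
0.61   59  60  73  74  76  70  57  48  36  34  32   2   4   3   4   1   2   2   2   4   4   4   2
0.60   41  50  50  55  52
[... 2714 characters left out ...]
 1   1   1   2
0.55    2   1   .   .  -1   1   1   2   2   1  39  41  40  40  42   1   1   1   1   2   3   2   1
0.54    1   3   .   .   .   0   1   1   2   2   1   1  40  36   2   3   1   2   1   2   3   0   1
0.53    1   1   .   .  38  39   1   2   1   3   2   1   1   2   3   0   2   2   2   1   1   1   1
0.52    1   1   .  40  42  41  42   1   1   3   2   1   2   3   1   1   1   1   1   1   1   1   2
0.51    2   1   1  41  40  39  40  40   2   1   1   2   2   2   3   3   2   2   2   1   3   3   2
0.50    2   0   3  41  40   .  41  40   2   1   3   2   1   1   0   1   2   1   1   2   2   1   1
0.49    1   1   1  41  42  40  41  38   2   3   3   2   2   1   2   1   2   1   2   2   2   2   2
```

Call:
step_arm([
  [0,0,0,0,0,-10.2,1],
  [0,0,0,0,0,-10.3,1],
  [0,0,0,0,0,-10.3,1],
  [-1.5,-5.7,0,0,0,0,1],
  [-1.5,-5.7,0,0,0,0,1],
])

```text
time_s: 0.72
tcp_pos: [0.1899, 0.4342, 0.2416]
tool_rot: [-0.0, -0.153, 0.988, -0.001]
ft_force: [1.6, 0.2, 0.2]
grip_width: 1.002
```

Call:
step_arm([
  [-1.5,-5.7,0,0,0,0,1],
  [-1.5,-5.7,0,0,0,0,1],
  [-1.5,-5.7,0,0,0,0,1],
  [-1.5,-5.7,0,0,0,0,1],
  [-1.5,-5.7,0,0,0,0,1],
])

```text
time_s: 1.35
tcp_pos: [0.3473, 0.1844, 0.2423]
tool_rot: [0.0, -0.152, 0.988, 0.0]
ft_force: [1.2, 1.0, -0.1]
grip_width: 1.003
```

Call:
step_arm([
  [-1.5,-5.7,0,0,0,0,1],
  [-1.5,-5.7,0,0,0,0,1],
  [-1.5,-5.7,0,0,0,0,1],
  [-1.5,-5.7,0,0,0,0,1],
  [0,0,0,0,0,0,1],
])

```text
time_s: 1.98
tcp_pos: [0.4741, -0.0166, 0.2418]
tool_rot: [0.0, -0.149, 0.989, -0.0]
ft_force: [0.0, 0.3, -0.7]
grip_width: 1.001
```

Call:
step_arm([
  [-1.5,-5.5,0,0,0,0,1],
  [-1.5,-5.5,0,0,0,0,1],
  [-1.5,-5.5,0,0,0,0,1],
  [0,0,0,0,0,0,1],
  [0,0,0,0,0,0,1],
])

```text
time_s: 2.6
tcp_pos: [0.5639, -0.156, 0.2416]
tool_rot: [-0.001, -0.152, 0.988, 0.001]
ft_force: [-0.1, 0.5, 0.3]
grip_width: 0.998
```

```bash
python3 - <<'E'
from h import *
from station import readout
print(readout.get_obs()["tcp_pos"],readout.get_obs()["tool_rot"])
c=vision.get_calibration("wrist");print({k:np.round(v,4).tolist() for k,v in c.items()})
p,d=vision.snapshot("wrist");cv2.imwrite("pics/w1.png",p[:,:,::-1]);np.save("pics/w1.npy",d)
np.savez("pics/w1c.npz",**{k:np.array(v) for k,v in c.items() if k in("camera_matrix","cam_to_world")})
E
```

```text
[ 0.56390055 -0.15599307  0.24159805] [-9.13324320e-04 -1.52100762e-01  9.88364217e-01  8.35474501e-04]
{'camera_matrix': [[312.1244, 0.0, 284.8543], [0.0, 312.1244, 208.3192], [0.0, 0.0, 1.0]], 'cam_to_world': [[-0.3004, -0.9206, -0.2495, 0.5004], [0.9538, -0.2897, -0.0797, -0.1766], [0.0011, -0.2619, 0.9651, 0.3732], [0.0, 0.0, 0.0, 1.0]]}
```

View pics/w1.png

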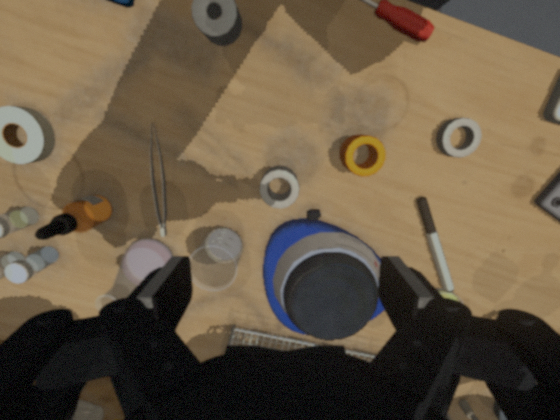

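The long sleeve's rim is at about (281,187) in the wrist view, orange at (363,155); the fingers straddle at (165,300)/(395,290).

```bash
cat >> h.py <<'E'
def rim(c,I,u,v,z,lo=110,R=32,diff=42,near=12):
    W=cv2.resize(I[v-R:v+R,u-R:u+R],None,fx=8,fy=8,interpolation=cv2.INTER_CUBIC).astype(int)
    m=((W.min(-1)>lo)&(W.max(-1)-W.min(-1)<diff)).astype(np.uint8)
    cs,_=cv2.findContours(m,cv2.RETR_CCOMP,cv2.CHAIN_APPROX_NONE); out=[]
    for q0 in cs:
        if cv2.contourArea(q0)<3000: continue
        X=np.array([plane(c,(q[0]+.5)/8-.5+u-R,(q[1]+.5)/8-.5+v-R,z)[:2] for q in q0[:,0]])
        s=np.linalg.lstsq(np.c_[2*X,np.ones(len(X))],(X**2).sum(1),rcond=None)[0]
        r=np.sqrt(s[2]+s[0]**2+s[1]**2); res=np.abs(np.hypot(*(X-s[:2]).T)-r).max()
        out.append((s[:2].round(4),"D",(2*r).round(4),"res",res.round(4)))
    return out
E
python3 - <<'E'
from h import *
c=dict(np.load("pics/w1c.npz"));I=cv2.imread("pics/w1.png");P=cloud(c,np.load("pics/w1.npy"))
print(I[187-22:187+22:2,281].tolist()); print(proj(c,[.5639,-.156,.05]))
for k,u,v,z in[("long",281,187,.04),("short",458,138,.018)]:
    for lo in(90,110,130): print(k,lo,rim(c,I,u,v,z,lo))
W=P[160:215,255:308].reshape(-1,3);t=W[(W[:,2]>.035)&(W[:,2]<.05)];print((t.max(0)+t.min(0))/2,t.max(0)-t.min(0),np.median(t[:,2]))
E
```

```text
[[80, 96, 108], [57, 62, 69], [88, 94, 100], [142, 153, 156], [150, 162, 164], [144, 155, 161], [117, 130, 137], [61, 83, 96], [66, 87, 102], [73, 96, 113], [66, 86, 101], [62, 82, 98], [61, 81, 97], [59, 80, 95], [57, 72, 86], [51, 58, 65], [55, 60, 65], [60, 67, 74], [122, 132, 137], [147, 158, 162], [144, 154, 159], [135, 150, 156]]
(np.float64(285.04472691247025), np.float64(189.13543845139142))
long 90 [(array([ 0.5673, -0.161 ]), 'D', np.float64(0.0433), 'res', np.float64(0.0015)), (array([ 0.5684, -0.1624]), 'D', np.float64(0.0262), 'res', np.float64(0.0013)), (array([ 0.5376, -0.1606]), 'D', np.float64(0.0137), 'res', np.float64(0.0049))]
long 110 [(array([ 0.5676, -0.1609]), 'D', np.float64(0.0373), 'res', np.float64(0.0063))]
long 130 [(array([ 0.5673, -0.1611]), 'D', np.float64(0.036), 'res', np.float64(0.0047))]
short 90 [(array([0.4554, 0.0154]), 'D', np.float64(0.0432), 'res', np.float64(0.0007)), (array([0.4554, 0.0156]), 'D', np.float64(0.0255), 'res', np.float64(0.0008))]
short 110 [(array([0.4554, 0.0158]), 'D', np.float64(0.0426), 'res', np.float64(0.0007)), (array([0.4554, 0.0159]), 'D', np.float64(0.0264), 'res', np.float64(0.0005))]
short 130 [(array([0.4553, 0.0157]), 'D', np.float64(0.0407), 'res', np.float64(0.0004)), (array([0.4553, 0.0158]), 'D', np.float64(0.028), 'res', np.float64(0.0005))]
[ 0.56787106 -0.16200624  0.03868385] [0.04300449 0.04312237 0.00734432] 0.039731086943817495
```

Call:
step_arm([
  [-0.2,-0.6,3.0,0,0,0,0.5],
  [0,0,6.0,0,0,0,0.5],
  [0,0,5.5,0,0,0,0.5],
  [0,0,0,0,0,0,0.5],
  [0,0,0,0,0,0,0.5],
])

```text
time_s: 3.28
tcp_pos: [0.5695, -0.1619, 0.0995]
tool_rot: [0.001, -0.152, 0.988, -0.001]
ft_force: [0.5, -0.4, 0.9]
grip_width: 0.751
```

```bash
python3 - <<'E'
from h import *
from station import readout
o=readout.get_obs();print(o["tcp_pos"],o["tool_rot"])
c=vision.get_calibration("wrist");u,v=proj(c,[.5676,-.1613,.04]);print(u,v)
p,d=vision.snapshot("wrist");I=np.ascontiguousarray(p[:,:,::-1]);cv2.imwrite("pics/w2.png",I)
for lo in(80,90,100):
  for r in rim(c,I,int(u),int(v),.04,lo,R=65): print(lo,r)
E
```

```text
[ 0.56949599 -0.16194795  0.09946737] [ 9.24892842e-04 -1.52410186e-01  9.88316750e-01 -5.31122320e-04]
287.5354137206067 227.90080954697822
80 (array([ 0.6208, -0.122 ]), 'D', np.float64(0.0736), 'res', np.float64(0.0025))
80 (array([ 0.5283, -0.1498]), 'D', np.float64(0.0061), 'res', np.float64(0.0017))
80 (array([ 0.5605, -0.1629]), 'D', np.float64(0.0478), 'res', np.float64(0.0094))
80 (array([ 0.5678, -0.1617]), 'D', np.float64(0.0261), 'res', np.float64(0.0006))
90 (array([ 0.5673, -0.1615]), 'D', np.float64(0.0428), 'res', np.float64(0.0009))
90 (array([ 0.5678, -0.1617]), 'D', np.float64(0.0269), 'res', np.float64(0.0006))
90 (array([ 0.5283, -0.1498]), 'D', np.float64(0.0061), 'res', np.float64(0.0017))
90 (array([ 0.5363, -0.1622]), 'D', np.float64(0.0141), 'res', np.float64(0.0043))
100 (array([ 0.5671, -0.1616]), 'D', np.float64(0.0412), 'res', np.float64(0.003))
100 (array([ 0.5678, -0.1621]), 'D', np.float64(0.0282), 'res', np.float64(0.0031))
100 (array([ 0.5353, -0.1645]), 'D', np.float64(0.0087), 'res', np.float64(0.0034))
```

View pics/w2.png

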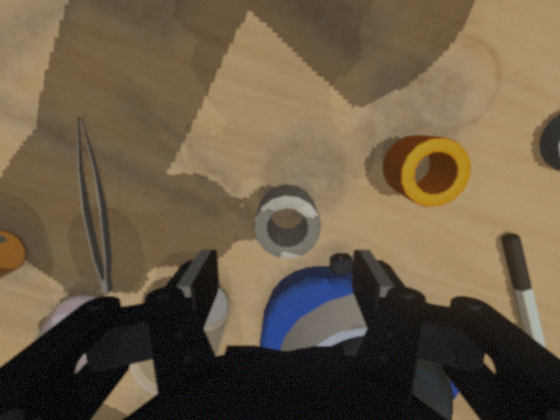

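The rim is centred at (288,225), between the fingers. The fit puts it at (0.5676, -0.1616), so only a 2 mm correction is needed.

Call:
step_arm([
  [0.2,0.1,3.0,0,0,0,0.5],
  [0,0,3.0,0,0,0,0.5],
  [0,0,2.3,0,0,0,0.5],
  [0,0,0,0,0,0,0.5],
  [0,0,0,0,0,0,0.5],
])

```text
time_s: 3.95
tcp_pos: [0.5681, -0.1627, 0.0166]
tool_rot: [0.002, -0.152, 0.988, -0.001]
ft_force: [0.0, -0.5, 1.0]
grip_width: 0.751
```

```bash
python3 - <<'E'
from h import *
from station import readout
o=readout.get_obs();print(o["tcp_pos"],o["tool_rot"],o["ft_force"])
E
```

```text
[ 0.56811793 -0.16270559  0.01663509] [ 1.55609635e-03 -1.51868991e-01  9.88398941e-01 -9.59506207e-04] [ 0.01048574 -0.49959116  0.95819923]
```

Call:
step_arm([
  [0,0,0,0,0,0,0.1],
  [0,0,0,0,0,0,-0.2],
  [0,0,0,0,0,0,-0.5],
  [0,0,0,0,0,0,-0.5],
  [0,0,0,0,0,0,-0.5],
], force=60)

```text
time_s: 4.58
tcp_pos: [0.5678, -0.1626, 0.0163]
tool_rot: [0.001, -0.152, 0.988, -0.001]
ft_force: [-0.7, 0.2, 7.1]
grip_width: 0.493
```

Call:
step_arm([
  [0,0,-3.0,0,0,0,-0.5],
  [0,0,-4.5,0,0,0,-0.5],
  [0,0,-4.5,0,0,0,-0.5],
  [0,0,0,0,0,0,-0.5],
  [0,0,0,0,0,0,-0.5],
])

```text
time_s: 5.2
tcp_pos: [0.5662, -0.162, 0.1344]
tool_rot: [0.0, -0.152, 0.988, -0.0]
ft_force: [-0.1, 0.8, -1.1]
grip_width: 0.493
```

```bash
python3 - <<'E'
from h import *
from station import readout
o=readout.get_obs();print(o["tcp_pos"],o["tool_rot"],o["ft_force"],o["grip_width"])
c=vision.get_calibration("wrist")
p,d=vision.snapshot("wrist");I=np.ascontiguousarray(p[:,:,::-1]);cv2.imwrite("pics/w3.png",I);np.save("pics/w3.npy",d)
E
```

```text
[ 0.566174   -0.16198519  0.13439815] [ 1.25940557e-04 -1.51790749e-01  9.88412641e-01 -6.17927223e-05] [-0.08972121  0.77163471 -1.06038348] 0.493043971709241
```

View pics/w3.png

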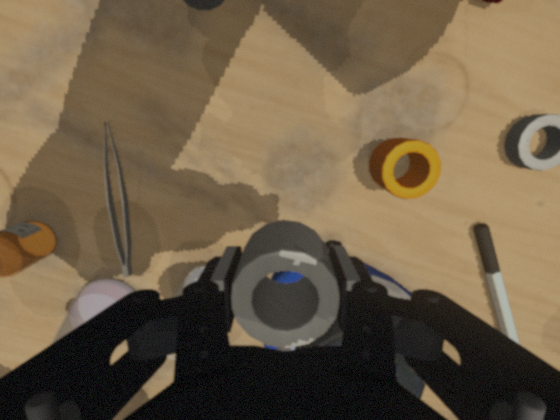

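The sleeve is held between the pads, rim centred near (285,297) in the wrist view. Next I'll measure its offset from the TCP.

```bash
python3 - <<'E'
from h import *
c=vision.get_calibration("wrist");I=cv2.imread("pics/w3.png")
P=cloud(c,np.load("pics/w3.npy"));W=P[255:340,235:338].reshape(-1,3)
print(np.percentile(W[:,2],[50,80,90,95]), I[240:350:4,285].max(-1).tolist())
t=W[(W[:,2]>.145)&(W[:,2]<.17)];print("depth",np.median(t[:,2]))
T=np.array([.56617,-.16199]);x=np.array([-.954,-.3]);y=np.array([-.3,.954])
for z in(.155,.158):
  for lo in(70,80,90):
    for r in rim(c,I,285,297,z,lo,R=60,diff=45):
      if .022<r[2]<.05: print(z,lo,r,"tool xy mm",((r[0]-T)@x*1e3).round(1),((r[0]-T)@y*1e3).round(1))
E
```

```text
[0.15613222 0.15719761 0.15753743 0.15779266] [66, 70, 77, 162, 150, 101, 101, 96, 92, 112, 136, 69, 55, 59, 61, 61, 64, 63, 60, 64, 67, 67, 66, 119, 118, 116, 116, 118]
depth 0.15675648479136253
0.155 70 (array([ 0.567 , -0.1617]), 'D', np.float64(0.0438), 'res', np.float64(0.0017)) tool xy mm -0.9 0.0
0.155 70 (array([ 0.5669, -0.1618]), 'D', np.float64(0.0266), 'res', np.float64(0.0019)) tool xy mm -0.8 -0.0
0.155 80 (array([ 0.5671, -0.1617]), 'D', np.float64(0.0432), 'res', np.float64(0.0015)) tool xy mm -1.0 -0.0
0.155 80 (array([ 0.5669, -0.1618]), 'D', np.float64(0.0272), 'res', np.float64(0.0019)) tool xy mm -0.8 -0.0
0.155 90 (array([ 0.5728, -0.1601]), 'D', np.float64(0.031), 'res', np.float64(0.008)) tool xy mm -6.9 -0.2
0.158 70 (array([ 0.5653, -0.1623]), 'D', np.float64(0.0426), 'res', np.float64(0.0016)) tool xy mm 0.9 -0.0
0.158 70 (array([ 0.5651, -0.1623]), 'D', np.float64(0.0258), 'res', np.float64(0.0018)) tool xy mm 1.1 0.0
0.158 80 (array([ 0.5653, -0.1623]), 'D', np.float64(0.042), 'res', np.float64(0.0014)) tool xy mm 0.9 -0.0
0.158 80 (array([ 0.5652, -0.1624]), 'D', np.float64(0.0265), 'res', np.float64(0.0019)) tool xy mm 1.0 -0.1
0.158 90 (array([ 0.5708, -0.1607]), 'D', np.float64(0.0301), 'res', np.float64(0.0078)) tool xy mm -4.8 -0.2
```

Call:
step_arm([
  [0,2.0,-2.5,0,0,0,-0.5],
  [0.4,5.5,-2.0,0,0,0,-0.5],
  [0.4,5.8,0,0,0,0,-0.5],
  [0.4,5.8,0,0,0,0,-0.5],
  [0,5.8,0,0,0,0,-0.5],
])

```text
time_s: 5.88
tcp_pos: [0.4782, 0.0733, 0.1779]
tool_rot: [-0.001, -0.151, 0.988, 0.0]
ft_force: [1.3, 1.0, -0.4]
grip_width: 0.491
```

Call:
step_arm([
  [-2.0,4.0,0,0,0,0,-0.5],
  [-3.0,5.0,0,0,0,0,-0.5],
  [-2.5,4.0,0,0,0,0,-0.5],
  [0,0,0,0,0,0,-0.5],
  [0,0,0,0,0,0,-0.5],
])

```text
time_s: 6.5
tcp_pos: [0.5115, 0.2178, 0.1778]
tool_rot: [-0.002, -0.152, 0.988, -0.0]
ft_force: [-0.1, 0.1, -1.0]
grip_width: 0.491
```

```bash
python3 - <<'E'
from h import *
from station import readout
o=readout.get_obs();print(o["tcp_pos"],o["tool_rot"],o["ft_force"],o["grip_width"])
c=vision.get_calibration("wrist")
p,d=vision.snapshot("wrist");I=np.ascontiguousarray(p[:,:,::-1]);cv2.imwrite("pics/w4.png",I);np.save("pics/w4.npy",d)
print(proj(c,[.4525,.203,.087]))
P=cloud(c,d);s=P[(P[...,2]>.03)&(P[...,2]<.095)&(abs(P[...,0]-.4525)<.03)&(abs(P[...,1]-.203)<.03)]
for a in(.03,.05,.07,.078,.084):
  t=s[(s[:,2]>a)&(s[:,2]<a+.01)]; 
  if len(t): print(a,len(t),t.mean(0).round(4),t.min(0).round(4),t.max(0).round(4))
E
```

```text
[0.51149657 0.21776915 0.17781783] [-1.62099181e-03 -1.51913117e-01  9.88392422e-01 -4.43602780e-04] [-0.08564793  0.11188717 -1.02115736] 0.4911334877823718
(np.float64(290.84809300614785), np.float64(132.84562394512636))
0.07 453 [0.453  0.204  0.0771] [0.4415 0.19   0.0701] [0.4653 0.2187 0.08  ]
0.078 668 [0.4531 0.2042 0.0824] [0.4429 0.1939 0.078 ] [0.464  0.2155 0.0879]
0.084 215 [0.4533 0.2043 0.0859] [0.4477 0.1979 0.084 ] [0.4594 0.211  0.0881]
```

View pics/w4.png

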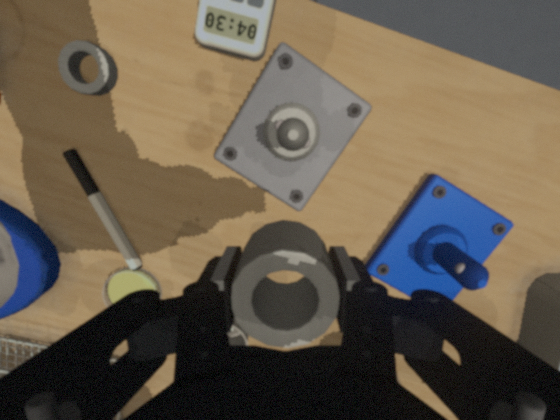

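The post nose is at (292,133) in the wrist view, and the depth points give its axis at (0.4533, 0.2042), within the spread of the other two cameras. The held sleeve is centred at (285,297).

Call:
step_arm([
  [3.0,0.2,0,0,0,0,-0.5],
  [3.0,0.3,0,0,0,0,-0.5],
  [0,0,2.0,0,0,0,-0.5],
  [0,0,3.7,0,0,0,-0.5],
  [0,0,0,0,0,0,-0.5],
])

```text
time_s: 7.18
tcp_pos: [0.4514, 0.2031, 0.1203]
tool_rot: [-0.003, -0.151, 0.989, -0.0]
ft_force: [0.1, 0.2, 0.3]
grip_width: 0.491
```

Call:
step_arm([
  [0,0,0,0,0,0,-0.5],
  [0,0,0,0,0,0,-0.5],
])

```text
time_s: 7.42
tcp_pos: [0.455, 0.2051, 0.1236]
tool_rot: [0.001, -0.152, 0.988, 0.0]
ft_force: [0.4, -0.3, -0.4]
grip_width: 0.493
```

```bash
python3 - <<'E'
from h import *
from station import readout
o=readout.get_obs();print(o["tcp_pos"],o["tool_rot"],o["ft_force"],o["grip_width"])
for n in["wrist","scene","top"]:
    p,d=vision.snapshot(n);I=np.ascontiguousarray(p[:,:,::-1]);cv2.imwrite(f"pics/{n}5.png",I)
    if n=="wrist":
        c=vision.get_calibration(n);P=cloud(c,d)
        s=P[(P[...,2]>.03)&(P[...,2]<.092)&(abs(P[...,0]-.4533)<.013)&(abs(P[...,1]-.204)<.013)]
        print(len(s), s.mean(0) if len(s) else 0)
    if n!="wrist": u,v=map(int,proj(vision.get_calibration(n),[.4533,.204,.1]));cv2.imwrite(f"pics/{n}5c.png",cv2.resize(I[v-50:v+50,u-60:u+60],None,fx=5,fy=5))
E
```

```text
[0.45504464 0.20507366 0.12358107] [ 1.07664332e-03 -1.51502302e-01  9.88456312e-01  1.12383709e-04] [ 0.40920871 -0.31994379 -0.38798153] 0.49269669944123645
681 [0.44364165 0.20139118 0.05942072]
```

View pics/wrist5.png

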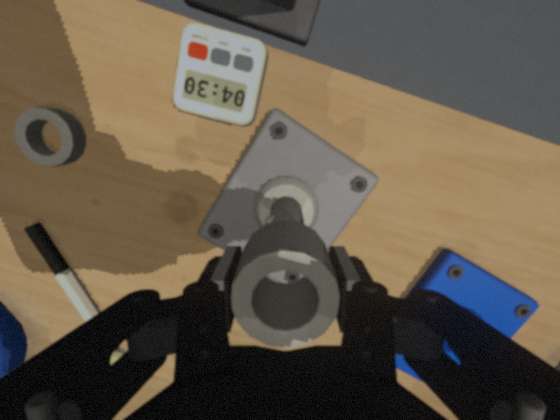

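View pics/scene5c.png

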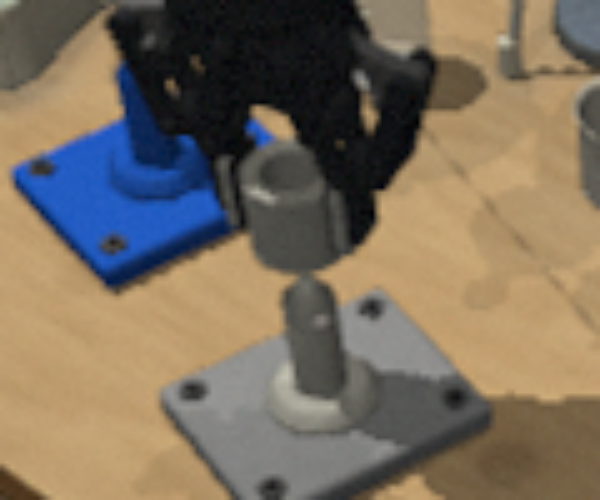

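The sleeve hangs about 15 mm above the nose and looks centred over it in the scene view. I'll lower it gently onto the taper.

Call:
step_arm([
  [0.1,0,0.7,0,0,0,-0.5],
  [0,0,0.7,0,0,0,-0.5],
  [0,0,0.5,0,0,0,-0.5],
  [0,0,0,0,0,0,-0.5],
])

```text
time_s: 8.07
tcp_pos: [0.4525, 0.2047, 0.1026]
tool_rot: [-0.001, -0.152, 0.988, -0.0]
ft_force: [0.5, -0.6, 0.1]
grip_width: 0.497
```

Call:
step_arm([
  [0,0,0.3,0,0,0,-0.5],
  [0,0,0.3,0,0,0,-0.5],
  [0,0,0.3,0,0,0,-0.5],
  [0,0,0,0,0,0,-0.5],
])

```text
time_s: 8.57
tcp_pos: [0.4529, 0.2048, 0.094]
tool_rot: [-0.0, -0.152, 0.988, -0.0]
ft_force: [0.7, -0.1, -0.3]
grip_width: 0.495
```

Call:
step_arm([
  [0,0,0.2,0,0,0,-0.5],
  [0,0,0.2,0,0,0,-0.5],
  [0,0,0.2,0,0,0,-0.5],
  [0,0,0,0,0,0,-0.5],
])

```text
time_s: 9.07
tcp_pos: [0.4536, 0.2049, 0.0886]
tool_rot: [0.001, -0.152, 0.988, -0.0]
ft_force: [0.6, -0.7, 2.5]
grip_width: 0.493
```

Call:
step_arm([
  [0,0,0.2,0,0,0,-0.5],
  [0,0,0.2,0,0,0,-0.5],
  [0,0,0,0,0,0,-0.5],
])

```text
time_s: 9.45
tcp_pos: [0.4529, 0.2047, 0.0838]
tool_rot: [-0.0, -0.152, 0.988, -0.0]
ft_force: [1.5, 0.2, -2.4]
grip_width: 0.49
```

Call:
step_arm([
  [0,0,0.5,0,0,0,-0.5],
  [0,0,0.6,0,0,0,-0.5],
  [0,0,0.6,0,0,0,-0.5],
  [0,0,0.6,0,0,0,-0.5],
  [0,0,0,0,0,0,-0.5],
])

```text
time_s: 10.07
tcp_pos: [0.4522, 0.2048, 0.0603]
tool_rot: [-0.001, -0.152, 0.988, 0.0]
ft_force: [-0.5, 0.7, -1.0]
grip_width: 0.493
```

Call:
step_arm([
  [0,0,0.6,0,0,0,-0.5],
  [0,0,0.4,0,0,0,-0.5],
  [0,0,0.2,0,0,0,-0.5],
  [0,0,0.2,0,0,0,-0.5],
  [0,0,0,0,0,0,-0.5],
])

```text
time_s: 10.7
tcp_pos: [0.4524, 0.2047, 0.0467]
tool_rot: [-0.001, -0.152, 0.988, 0.0]
ft_force: [-0.2, 0.6, -4.5]
grip_width: 0.494
```

```bash
python3 - <<'E'
from h import *
from station import readout
o=readout.get_obs();print(o["tcp_pos"],o["ft_force"],o["grip_width"])
p,d=vision.snapshot("scene");I=np.ascontiguousarray(p[:,:,::-1])
u,v=map(int,proj(vision.get_calibration("scene"),[.4533,.204,.06]));cv2.imwrite("pics/s6c.png",cv2.resize(I[v-50:v+50,u-60:u+60],None,fx=5,fy=5))
E
```

```text
[0.4524462  0.2047197  0.04673001] [-0.1686986   0.56426081 -4.46765177] 0.4937951794064039
```

View pics/s6c.png

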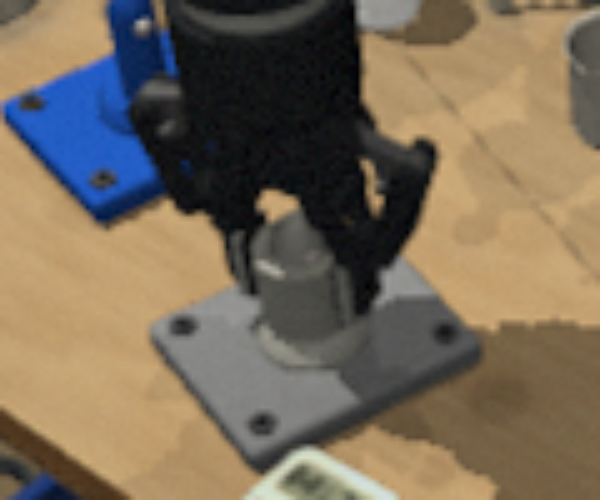

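The sleeve is almost at the flange, and the downward reaction suggests the balls are snapping out over its top. A little further.

Call:
step_arm([
  [0,0,0.2,0,0,0,-0.5],
  [0,0,0.2,0,0,0,-0.5],
  [0,0,0,0,0,0,-0.5],
])

```text
time_s: 11.12
tcp_pos: [0.453, 0.2048, 0.0432]
tool_rot: [-0.0, -0.152, 0.988, -0.0]
ft_force: [-0.2, -0.4, -0.6]
grip_width: 0.491
```

Call:
step_arm([
  [0,0,0.2,0,0,0,-0.5],
  [0,0,0.1,0,0,0,-0.5],
  [0,0,0,0,0,0,-0.5],
])

```text
time_s: 11.5
tcp_pos: [0.4533, 0.2049, 0.0422]
tool_rot: [0.001, -0.152, 0.988, -0.0]
ft_force: [-5.7, -2.0, 19.7]
grip_width: 0.494
```

There is 20 N of upward reaction at TCP z 0.042, so it is seated on the flange. Release now.

Call:
step_arm([
  [0,0,-0.2,0,0,0,-0.3],
  [0,0,0,0,0,0,0.3],
  [0,0,0,0,0,0,0.5],
  [0,0,0,0,0,0,0.5],
  [0,0,0,0,0,0,0.5],
])

```text
time_s: 12.12
tcp_pos: [0.453, 0.2048, 0.0421]
tool_rot: [-0.0, -0.152, 0.988, -0.0]
ft_force: [-0.4, 0.3, 1.0]
grip_width: 0.748
```

Call:
step_arm([
  [0,0,-2.0,0,0,0,0.5],
  [0,0,-5.0,0,0,0,0.5],
  [0,0,-5.0,0,0,0,0.5],
  [-5.0,0,0,0,0,0,0.5],
  [-5.0,0,0,0,0,0,0.5],
])

```text
time_s: 12.75
tcp_pos: [0.5501, 0.2354, 0.1639]
tool_rot: [0.001, -0.152, 0.988, 0.0]
ft_force: [0.3, 0.1, 0.5]
grip_width: 0.746
```

Call:
step_arm([
  [0,0,0,0,0,0,0.5],
  [0,0,0,0,0,0,0.5],
])

```text
time_s: 13.0
tcp_pos: [0.5473, 0.2346, 0.1615]
tool_rot: [-0.001, -0.152, 0.988, -0.0]
ft_force: [-0.3, -0.1, -0.6]
grip_width: 0.751
```

```bash
python3 - <<'E'
from h import *
from station import readout
o=readout.get_obs();print(o["tcp_pos"],o["ft_force"],o["grip_width"])
for n in["wrist","scene"]:
    c=vision.get_calibration(n);p,d=vision.snapshot(n);I=np.ascontiguousarray(p[:,:,::-1])
    u,v=map(int,proj(c,[.4533,.204,.06]));cv2.imwrite(f"pics/{n}7c.png",cv2.resize(I[max(v-60,0):v+60,u-70:u+70],None,fx=5,fy=5))
    P=cloud(c,d);x=P[(np.hypot(P[...,0]-.4533,P[...,1]-.2042)<.023)&(P[...,2]>.03)]
    print(n,np.histogram(x[:,2],bins=np.arange(.03,.1,.005)))
    s=x[(x[:,2]>.06)&(x[:,2]<.071)&(np.hypot(x[:,0]-.4533,x[:,1]-.2042)>.014)];print("rim",len(s),np.median(s,0).round(4))
E
```

```text
[0.54732939 0.23455431 0.16146123] [-0.33769711 -0.08943075 -0.61148183] 0.7505261494255187
wrist (array([  11,   14,   17,   32,   24,   25,  390, 1659,  106,  520,  441,
        220,    0,    0]), array([0.03 , 0.035, 0.04 , 0.045, 0.05 , 0.055, 0.06 , 0.065, 0.07 ,
       0.075, 0.08 , 0.085, 0.09 , 0.095, 0.1  ]))
rim 1934 [0.4559 0.205  0.0657]
scene (array([ 27,  30,  27,  26,  32,  29, 101,  48,  26,  35,  20,   9,   0,
         0]), array([0.03 , 0.035, 0.04 , 0.045, 0.05 , 0.055, 0.06 , 0.065, 0.07 ,
       0.075, 0.08 , 0.085, 0.09 , 0.095, 0.1  ]))
rim 123 [0.4458 0.195  0.0642]
```

View pics/wrist7c.png

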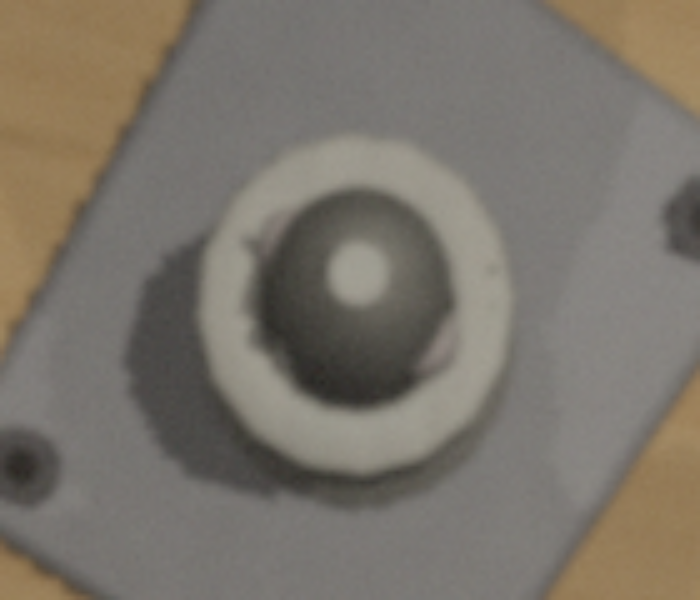

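View pics/scene7c.png

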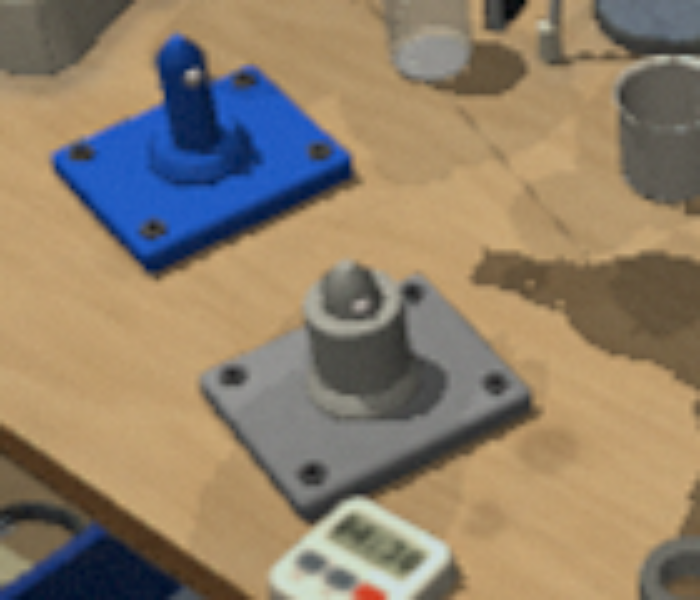

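The rim is at z 0.0657 (0.066 expected when home). Both balls show above the rim, the sleeve sits flat on the flange, and the gripper is clear.

```bash
python3 -c "
from station import robot; print(robot.finish_job())"
```

```text
the job is handed in; nothing more can be done
None
```

I fitted the long wide-bore sleeve onto the grey fixture's post, pushed it past the sprung balls onto the flange and let go. I handed the job in at about 13 s; no verdict is reported.

- **Seating:** the last push met about 20 N from the flange at TCP height 0.042 m. After release the rim measured 65.7 mm in the wrist camera, against 66 mm expected when fully home. Both balls show above the rim in the last pictures.
- **Gripper:** it is open, about 10 cm to the side and 12 cm above its release height, with a wrist force under 1 N.
- **Other parts:** I never approached the short and narrow sleeves or the blue and orange look-alikes. I did not re-measure their positions at the end.

**Disagreements:**
- The scene camera read about 4 mm off the top camera in x (rim height 64.2 mm), so I relied on the wrist camera.
- I did not fit the sleeve's final axis or tilt. That it is centred and upright rests on the pictures and on the fit over the post.

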